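# Lock a sieve basket into the extraction funnel

### The arm

A 6-joint arm with a two-finger parallel gripper is mounted at the origin on the work surface. World frame = base frame: x ahead of the robot, y to its left, z up, the work surface at z = 0. Lengths are in m, angles in rad, forces in N, time in s.
With the tool pointing down it reaches from about 0.3 to 0.775 m from the base axis. Payload 14.6 kg.
Tool frame: the origin (TCP) lies midway between the tips of the shut fingers; the grasp point (between the pads) lies 19 mm behind it; z points along the fingers, y is the line along which they close (so a half turn about z gives the same grasp; the last joint's range is limited). The gripper opens to 94 mm and grips with 3 to 60 N. Pads are 16 mm wide; open, the fingers measure 119 mm over their backs; the gripper's body (75 mm by 177 mm) begins 78 mm behind the grasp point.
Start: joints at [-0.067, 0.3, 1.521, -0, 1.321, -0.067], TCP at [0.55, -0, 0.171] pointing down, gripper open.
Joint ranges: [-3.03, 3.03], [-0.79, 2.21], [0.23, 2.52], [-1.04, 4.18], [0, 3.07], [-2.55, 2.55]. Speed limits (rad/s): [2.22, 2.22, 2.57, 3.14, 3.14, 3.14].

### API

Orientations are given as [roll, pitch, yaw] about the fixed x, y, z axes, in that order (R = Rz(yaw) Ry(pitch) Rx(roll)).
In Python, from station import telemetry, optics, ctrl gives the robot as it stands.
- The arm moves only by the tool carry_out, never from a script. Its argument "plan" is a list that holds one entry, the list of rows, each a list of 7 numbers: the shift along the tool's x, y, z in mm, then the turn, a rotation vector about the tool's x, y, z in rad, then the finger opening in mm, from 0 to 94. A call has 1 to 20 rows; each row shifts and turns the commanded pose from where the row before left it, along the tool's axes as they then stand; what a row does not reach is not made up. A row lasts 1/12 s, in which the tool goes at most 41.7 mm and 7.16 degrees, less where a joint would pass 70% of its speed; a pose out of reach is approached as far as the arm can. A call with a gripper value outside its range is refused whole. The fingers move at their own pace and stop on an object; "squeeze" is the grip in N (left out, the last holds). Time passes only in rows, so rows that do not move let the fingers close. It gives the time, the measured TCP pose, the force, the opening and the grip force at its end, in the units of the state.
- telemetry.get_obs(): the state, without advancing time (a new reading comes with each control period).
- optics.camera(name): name is "scene" or "side" or "wrist"; returns a dict with "pixels" (420x560x3 uint8, red, green, blue), "intrinsics" (3x3 intrinsics, pixels), "origin" and "rotation" of the camera in the world. Camera axes: x right, y down, z forward; pixel columns grow to the right and rows downward; lengths in m; the calibration is good to about 2 mm. The wrist camera is an equidistant fisheye: a pixel r from the principal point sees the ray r / f radians off the axis. A picture is of the moment at which its call begins. There is no depth.
- ctrl.hand_in(): hands the job in; it is judged then, once.
The state is a dict: "time_s": time; "qpos": joint angles; "joint_vel": joint speeds; "tau": joint torques, N m; "ee_pos": TCP position; "eef_rot": TCP orientation; "force": force on the tool from outside, world axes, zero at the start; "moment": the same for the moment, N m; "grip_width": finger opening in m; "grip_force": force on a finger pad.
Only numpy, scipy, OpenCV 4.12 (cv2) and the standard library are available. Lean on these libraries where they do the work, as an engineer would, in place of code of your own. Each camera call takes 0.05 s, during which the arm holds its last target. There are 200 camera calls.

### The job

Hang the green-handled sieve basket from the bench in the bayonet ring of the empty extraction funnel, then twist it clockwise (seen from above) along the ledge until its three lugs drop into their locking notches, and let go. The ring may have been turned in its seat, so find the gaps and notches gently by feel and never force the basket; leave the other things on the bench where they are.

Things in the scene. Friction and masses are not known exactly. Their poses are not given: they have to be found in the camera images.
- basket: Round steel sieve basket to be hung, with a green grip bar across its top. Drum 88 mm outside diameter, 60 mm high, open on top, wall 3 mm. Origin: centre of the underside; z up, x along the bar. Mass 0.2 to 0.4 kg. Its origin stands 133 mm above the funnel's when the lugs lie on the ring's rim, 116 on the ledge, 110 in the notches
- bar (a point): Middle of the basket's green grip bar, 87 mm above the basket's origin. The bar lies along the basket's x axis: 85 mm long, 12 wide, 14 high, on two 5 mm posts at x = +-40 mm; below it is 20 mm of free space down to the drum's open top
- lugs (a point): Point on the basket's axis at the height of the lugs, 44 mm above the basket's origin. Three brass lugs, 8 mm round pins, stick out level to radius 57 mm at 0, 120 and 240 deg from the basket's x axis
- funnel: The empty white extraction funnel, one of two in a grey rack (the other already holds a locked basket like ours, and stands 160 mm away). Origin: on the funnel's upright axis at table height; z up. On top sits a dark steel bayonet ring, bore radius 48 mm, wall 5, from 140 to 173 mm above the origin; the tube below it is open, radius 50, for the drum
- rim (a point): Centre of the flat upper rim of the bayonet ring, 173 mm above the funnel's origin; axes as the funnel. Three gaps in the rim, 13 mm wide, nominally at 0, 120 and 240 deg from the funnel's x axis, but the stiff ring (6 N m to turn) may sit turned up to 0.38 rad either way in its seat; this angle is not measured. Red marks outside the ring show the gaps
- ledge (a point): Point on the funnel's axis at the height of the ledge, 17 mm below the rim. From each gap's floor the level ledge runs clockwise (from above) under a 6 mm lip, 11 mm above it, to a locking notch 12 mm wide, 6 mm deep, its middle 0.62 rad clockwise of the gap's middle. The slot ends at the notch's far side, a firm stop
- spare_sieve: Bystander: low brass sieve without bar or lugs, 78 mm diameter, 36 mm high; origin at the centre of its underside
- dropper: Bystander: clear dropper bottle with a black cap and rubber bulb, 38 mm diameter, 92 mm high; origin at the centre of its underside
- tweezers: Bystander: steel tweezers lying along their x axis, 115 mm long, 8 mm high; origin at the middle, on the table
- petri: Bystander: clear dish with two small amber pieces, 60 mm diameter, 12 mm high; origin at the centre of its underside
- stage_plate: Bystander: black plastic microscope stage plate, 95 x 65 x 14 mm; origin at the centre of its underside
- jar: Bystander: amber jar with a black cap, 54 mm diameter, 75 mm high; origin at the centre of its underside
- vial_block: Bystander: wooden block of eight capped vials, 110 x 50 mm, 60 mm high; origin at the centre of its underside
Mind the look-alikes: they are no part of the job. There is more than one size of the basket; the job needs the larger.

How it is judged:
By the outcome, as a careful person would: the job done as asked, in the order asked, and still so for the second after the job is handed in, with the robot touching nothing.
It also fails if it takes over 72 s, if anything falls off the work surface, if the arm or the gripper's body presses on something with over 40 N, if the wrist force passes 120 N, or if a joint passes its speed limit or range.

## Working session

There is one attempt and no reset: what is moved stays moved. The work goes in short steps, Python scripts to look and compute and a tool call to move; the robot and the scene stay as the last step left them, time stands still between calls to the robot, and variables do not carry over. Pictures are saved under pics/ and viewed, at most 10 in all, crops included, and the job is handed in when it is done.

Besides the shell and the picture viewer there is one more tool, called after "Emit:" in YAML: its name, and indented under it one key for each argument. carry_out: Moves the arm, as the interface text tells. Its arguments: {"type":"object","properties":{"plan":{"type":"array","items":{"type":"array","items":{"type":"array","items":{"type":"number"}}}},"squeeze":{"type":"number"}},"required":["plan"]}

```bash
mkdir -p pics; cat > h.py <<'E'
import numpy as np, cv2
from station import telemetry, optics, ctrl
def ray(c,u,v,fish=False):
    K=np.array(c["intrinsics"]);x=(u-K[0,2])/K[0,0];y=(v-K[1,2])/K[1,1]
    if fish:
        r=np.hypot(x,y);s=np.sin(r)/max(r,1e-9);d=np.array([x*s,y*s,np.cos(r)])
    else: d=np.array([x,y,1.])
    d=np.array(c["rotation"])@d
    return np.array(c["origin"]),d/np.linalg.norm(d)
def plane(c,u,v,z,fish=False):
    o,d=ray(c,u,v,fish);return o+d*(z-o[2])/d[2]
def tri(rs):
    A=sum(np.eye(3)-np.outer(d,d) for o,d in rs);b=sum((np.eye(3)-np.outer(d,d))@o for o,d in rs)
    return np.linalg.solve(A,b)
def save(c,n): cv2.imwrite(f"pics/{n}.png",cv2.cvtColor(np.array(c["pixels"]),cv2.COLOR_RGB2BGR))
E
python3 - <<'E'
from h import *
a=optics.camera("scene");b=optics.camera("side");w=optics.camera("wrist")
for n,c in zip(("scene","side","wrist"),(a,b,w)):
    print(n,np.round(c["origin"],3),np.round(c["rotation"],3).tolist(),np.round(c["intrinsics"],1).tolist())
    np.save(n+".npy",c,allow_pickle=True)
im=np.hstack([cv2.resize(np.array(c["pixels"]),(560,420)) for c in (a,b)])
save(a,"scene0");save(b,"side0");save(w,"wrist0")
print(telemetry.get_obs())
E
```

```text
scene [ 1.033 -0.673  0.615] [-2.141, -0.003, 0.66] [[405.8, 0.0, 288.3], [0.0, 405.8, 207.8], [0.0, 0.0, 1.0]]
side [ 0.086 -0.84   1.138] [-2.422, 0.005, -0.567] [[472.8, 0.0, 281.3], [0.0, 472.8, 207.1], [0.0, 0.0, 1.0]]
wrist [0.549 0.074 0.384] [2.889, 0.001, -0.001] [[325.2, 0.0, 277.8], [0.0, 325.2, 217.3], [0.0, 0.0, 1.0]]
{'time_s': 0.15, 'qpos': array([-6.66019043e-02,  3.00327766e-01,  1.52139687e+00, -1.43037312e-05,
        1.32067318e+00, -6.65636915e-02]), 'joint_vel': array([-0.0001513 , -0.00052223, -0.00143974,  0.00072893,  0.00106776,
        0.00143982]), 'tau': array([-2.50185103e-04, -5.31960297e+01, -3.52822959e+01,  7.07691838e-02,
        2.35654798e-02, -3.66386917e-05]), 'ee_pos': array([5.49796259e-01, 5.37767570e-06, 1.71042893e-01]), 'eef_rot': array([-3.14078836e+00, -3.97297184e-05,  1.57076164e+00]), 'force': array([0.48167371, 0.5444911 , 0.2329734 ]), 'moment': array([-0.06488913,  0.00739241, -0.04240766]), 'grip_force': 0.0, 'grip_width': 0.09407879792691833}
```

```bash
sed -i 's/^import numpy as np, cv2/import numpy as np, cv2\nfrom scipy.spatial.transform import Rotation as Ro/; s/d=np.array(c\["rotation"\])@d/d=Ro.from_euler("xyz",c["rotation"]).apply(d)/' h.py
```

```text
(no output)
```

View pics/scene0.png

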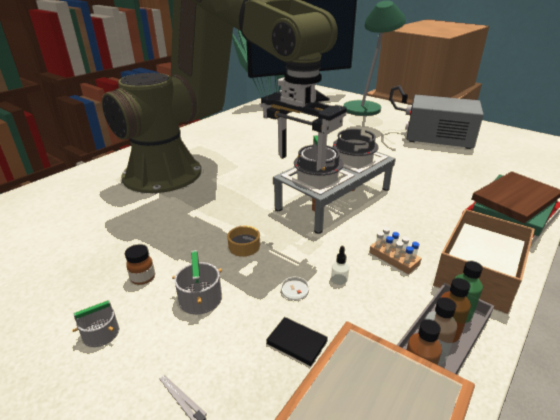

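View pics/side0.png

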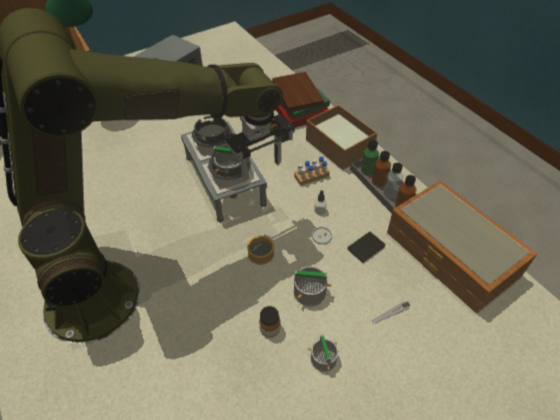

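The scene view shows the larger basket at (198,285) with the smaller look-alike at (97,320). The side view has the large basket at (310,282). The nearer funnel, side (228,158), holds a green-barred basket. The far one, scene (355,145) / side (212,130), looks empty.

```bash
python3 - <<'E'
from h import *
C={n:np.load(n+".npy",allow_pickle=True).item() for n in("scene","side","wrist")}
S={}
for n,box in (("scene",(150,230,240,320)),("side",(285,255,335,310))):
    im=np.array(C[n]["pixels"]);hsv=cv2.cvtColor(im,cv2.COLOR_RGB2HSV)
    m=cv2.inRange(hsv,(50,120,40),(80,255,255));k=np.zeros_like(m);x0,y0,x1,y1=box;k[y0:y1,x0:x1]=m[y0:y1,x0:x1]
    p=cv2.findNonZero(k);r=cv2.minAreaRect(p);bp=cv2.boxPoints(r);S[n]=(r[0],bp);print(n,len(p),r,bp.tolist())
print(tri([ray(C[n],*S[n][0]) for n in S]))
for u,v in [(228,158),(212,130)]: print(plane(C["side"],u,v,.173))
for u,v in [(318,160),(355,145)]: print(plane(C["scene"],u,v,.173))
for n in S:
  print(n,[np.round(plane(C[n],*q,.09)[:2],4).tolist() for q in S[n][1]])
E
```

```text
scene 134 ((194.94618225097656, 266.56927490234375), (29.148162841796875, 5.953666687011719), 82.87498474121094) [[190.1846466064453, 252.4769744873047], [196.0923309326172, 251.73851013183594], [199.7077178955078, 280.66156005859375], [193.80003356933594, 281.4000244140625]]
side 95 ((310.53106689453125, 273.1275939941406), (27.155874252319336, 3.487910270690918), 4.763641834259033) [[296.8551940917969, 273.7379455566406], [297.1448669433594, 270.2620544433594], [324.2069396972656, 272.5172424316406], [323.9172668457031, 275.9931335449219]]
[ 0.51584245 -0.30026966  0.08748339]
[0.50682376 0.12613298 0.173     ]
[0.52571865 0.26831649 0.173     ]
[0.53519518 0.09140817 0.173     ]
[0.56155156 0.22749964 0.173     ]
scene [[0.4783, -0.2819], [0.486, -0.2729], [0.5568, -0.3265], [0.5496, -0.3346]]
side [[0.4844, -0.2809], [0.491, -0.2723], [0.5469, -0.3165], [0.54, -0.3248]]
```

View pics/wrist0.png

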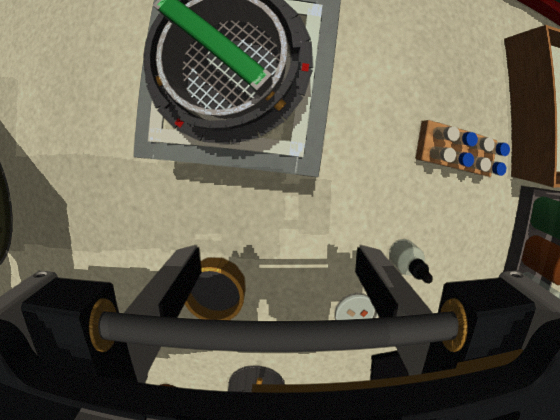

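The wrist view shows the nearer, occupied funnel with its green bar and red marks at (305,67) and (180,124). I'll look at the empty funnel from above it first.

Emit:
carry_out:
  plan:
    - [[0,0,-33,0,0,0,94],[0,0,-33,0,0,0,94],[0,0,-33,0,0,0,94],[0,0,-33,0,0,0,94],[0,0,0,0,0,0,94],[0,0,0,0,0,0,94]]

```text
time_s: 0.65
ee_pos: [0.5504, -0.0, 0.3047]
eef_rot: [3.139, 0.0, 1.571]
force: [-0.6, -0.0, 0.1]
grip_width: 0.0938
grip_force: 0.0
```

```bash
python3 - <<'E'
from h import *
w=optics.camera("wrist");np.save("w1.npy",w,allow_pickle=True);print(w["origin"],w["rotation"])
E
```

```text
[0.549066   0.07352394 0.51756681] [ 2.88850214e+00 -3.00339607e-03 -5.50176494e-04]
```

Emit:
carry_out:
  plan:
    - [[36,0,0,0,0,0,94],[36,0,0,0,0,0,94],[36,0,0,0,0,0,94],[36,0,0,0,0,0,94],[0,0,0,0,0,0,94],[0,0,0,0,0,0,94]]

```text
time_s: 1.2
ee_pos: [0.5494, 0.1454, 0.3016]
eef_rot: [-3.139, 0.001, 1.574]
force: [0.0, 0.3, 0.1]
grip_width: 0.094
grip_force: 0.0
```

```bash
python3 - <<'E'
from h import *
w=optics.camera("wrist");np.save("w2.npy",w,allow_pickle=True);print(w["origin"],w["rotation"])
w1=np.load("w1.npy",allow_pickle=True).item()
im=np.vstack([np.array(w1["pixels"])[:240],np.array(w["pixels"])[:340]]);cv2.imwrite("pics/f.png",im[:,:,::-1])
E
```

```text
[0.54905986 0.21900296 0.51443969] [2.88806787e+00 2.56874816e-03 2.15733944e-03]
```

View pics/f.png

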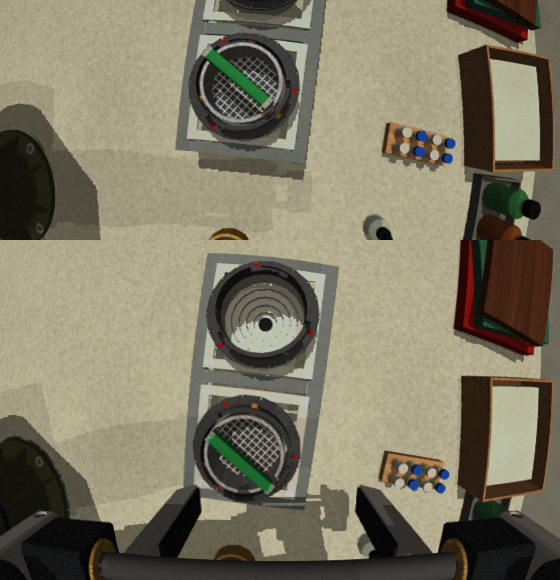

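In w2 (lower crop, rows offset 240), the empty funnel's ring is at (264,75). Its red marks are near (257,25), (310,92) and (222,104).

```bash
python3 - <<'E'
from h import *
w1,w2=[np.load(f"w{i}.npy",allow_pickle=True).item() for i in(1,2)]
def reds(c,box):
    im=np.array(c["pixels"]);h=cv2.cvtColor(im,cv2.COLOR_RGB2HSV)
    m=cv2.inRange(h,(0,140,60),(8,255,255))|cv2.inRange(h,(172,140,60),(180,255,255))
    k=np.zeros_like(m);x0,y0,x1,y1=box;k[y0:y1,x0:x1]=m[y0:y1,x0:x1]
    n,_,s,ce=cv2.connectedComponentsWithStats(k);return [(s[i,4],*ce[i].round(1)) for i in range(1,n) if s[i,4]>2]
E=reds(w2,(195,10,330,135));print("empty",E)
O2=reds(w2,(180,150,310,260));O1=reds(w1,(180,30,310,150));print("occ w2",O2,"w1",O1)
for z in (.165,.173):
    P=np.array([plane(w2,u,v,z,True)[:2] for s,u,v in E]);
    print(z,P.round(4).tolist())
    if len(P)==3:
        A=np.c_[2*P,np.ones(3)];c=np.linalg.solve(A,(P**2).sum(1));ce=c[:2]
        print("centre",ce,"R",np.hypot(*(P-ce).T),"ang",np.degrees(np.arctan2(*(P-ce).T[::-1])))
for a in O1:
  for b in O2:
    p=tri([ray(w1,a[1],a[2],True),ray(w2,b[1],b[2],True)])
    if .12<p[2]<.2: print(a[1:],b[1:],p)
# bar of occupied as z check + pos
G=[]
for w,box in((w1,(180,30,310,150)),(w2,(180,180,310,260))):
    h=cv2.cvtColor(np.array(w["pixels"]),cv2.COLOR_RGB2HSV);m=cv2.inRange(h,(50,120,40),(80,255,255));x0,y0,x1,y1=box
    p=cv2.findNonZero(m[y0:y1,x0:x1])+np.array([x0,y0]);r=cv2.minAreaRect(p.astype(np.float32));G.append(ray(w,*r[0],True));print(r)
print("occ bar",tri(G))
# white cone hole / rack direction: floor hole not needed
h=np.array(w2["pixels"]).max(2);roi=(h<75).astype(np.uint8);roi[:, :195]=0;roi[:,335:]=0;roi[140:]=0;roi[:15]=0
cs,_=cv2.findContours(roi,0,1);c=max(cs,key=cv2.contourArea);e=cv2.fitEllipse(cv2.convexHull(c));print("ring ell",e,plane(w2,*e[0],.168,True))
E
```

```text
empty [(np.int32(20), np.float64(256.2), np.float64(24.6)), (np.int32(24), np.float64(310.2), np.float64(92.7)), (np.int32(23), np.float64(220.0), np.float64(103.7))]
occ w2 [(np.int32(25), np.float64(224.8), np.float64(163.5)), (np.int32(25), np.float64(295.0), np.float64(216.0)), (np.int32(15), np.float64(217.3), np.float64(247.5))] w1 [(np.int32(18), np.float64(223.0), np.float64(40.7)), (np.int32(26), np.float64(294.2), np.float64(90.7)), (np.int32(23), np.float64(212.1), np.float64(126.4))]
0.165 [[0.5246, 0.3425], [0.5824, 0.2651], [0.4862, 0.2537]]
centre [0.53105841 0.28705835] R [0.05583843 0.05583843 0.05583843] ang [  96.62663971  -23.21065704 -143.37249368]
0.173 [[0.5252, 0.3397], [0.5816, 0.264], [0.4877, 0.2529]]
centre [0.53147053 0.2855003 ] R [0.05456007 0.05456007 0.05456007] ang [  96.62663971  -23.21065704 -143.37249368]
(np.float64(223.0), np.float64(40.7)) (np.float64(224.8), np.float64(163.5)) [0.48729717 0.18674669 0.14468985]
(np.float64(294.2), np.float64(90.7)) (np.float64(224.8), np.float64(163.5)) [0.53059836 0.15509112 0.18407888]
(np.float64(294.2), np.float64(90.7)) (np.float64(295.0), np.float64(216.0)) [0.56858591 0.1247739  0.14448451]
(np.float64(212.1), np.float64(126.4)) (np.float64(217.3), np.float64(247.5)) [0.47459061 0.08483964 0.14461656]
((236.64761352539062, 76.2469482421875), (73.96855163574219, 12.7223482131958), 40.69552993774414)
((239.91587829589844, 221.98507690429688), (79.23689270019531, 13.960614204406738), 42.064327239990234)
occ bar [0.51015445 0.13237462 0.1993929 ]
ring ell ((262.2598876953125, 74.4485092163086), (107.52444458007812, 112.07147979736328), 82.6585464477539) [0.53166164 0.28419015 0.168     ]
```

Emit:
carry_out:
  plan:
    - [[-37,-2.8,8.3,0,0,0,94],[-37,-2.8,8.3,0,0,0,94],[-37,-2.8,8.3,0,0,0,94],[-37,-2.8,8.3,0,0,0,94],[-37,-2.8,8.3,0,0,0,94],[-37,-2.8,8.3,0,0,0,94],[-37,-2.8,8.3,0,0,0,94],[-37,-2.8,8.3,0,0,0,94],[-37,-2.8,8.3,0,0,0,94],[-37,-2.8,8.3,0,0,0,94],[-37,-2.8,8.3,0,0,0,94],[-37,-2.8,8.3,0,0,0,94],[0,0,0,0,0,-0.114,94],[0,0,0,0,0,-0.114,94],[0,0,0,0,0,-0.114,94],[0,0,0,0,0,-0.114,94],[0,0,0,0,0,-0.114,94],[0,0,0,0,0,-0.114,94],[0,0,0,0,0,-0.114,94],[0,0,0,0,0,-0.114,94]]

```text
time_s: 2.92
ee_pos: [0.5152, -0.3011, 0.2031]
eef_rot: [-3.141, -0.001, 2.487]
force: [-0.1, -0.6, 0.1]
grip_width: 0.0937
grip_force: 0.0
```

Emit:
carry_out:
  plan:
    - [[0,0,0,0,0,0,94],[0,0,0,0,0,0,94]]

```text
time_s: 3.08
ee_pos: [0.5156, -0.3008, 0.2034]
eef_rot: [-3.141, -0.001, 2.478]
force: [-0.2, -0.8, 0.4]
grip_width: 0.0939
grip_force: 0.0
```

```bash
python3 - <<'E'
from h import *
w=optics.camera("wrist");np.save("w3.npy",w,allow_pickle=True);save(w,"w3")
o=telemetry.get_obs();print(o["ee_pos"],o["eef_rot"],o["qpos"],o["force"])
h=cv2.cvtColor(np.array(w["pixels"]),cv2.COLOR_RGB2HSV);m=cv2.inRange(h,(50,120,40),(80,255,255))
n,l,s,ce=cv2.connectedComponentsWithStats(m)
for i in range(1,n):
    if s[i,4]>60:
        ys,xs=np.where(l==i)
        P=np.array([plane(w,u,v,.094,True)[:2] for u,v in zip(xs,ys)]).astype(np.float32)*1000
        print(s[i].tolist(),ce[i].round(1),cv2.minAreaRect(P))
E
```

```text
[ 0.51573612 -0.30060775  0.20347135] [-3.14149263e+00 -6.55271428e-04  2.47757880e+00] [-5.89053893e-01  3.85211029e-01  1.33305076e+00 -5.12160840e-05
  1.42399179e+00 -1.49582889e+00] [-0.83450546  0.14732881  0.39149291]
[272, 168, 13, 74, 797] [277.9 205.2] ((513.6011352539062, -298.6300964355469), (11.57614517211914, 76.25440979003906), 50.91154098510742)
[107, 231, 37, 18, 267] [124.7 239.1] ((436.39276123046875, -458.92120361328125), (51.45342254638672, 9.017314910888672), 71.13014221191406)
```

View pics/w3.png

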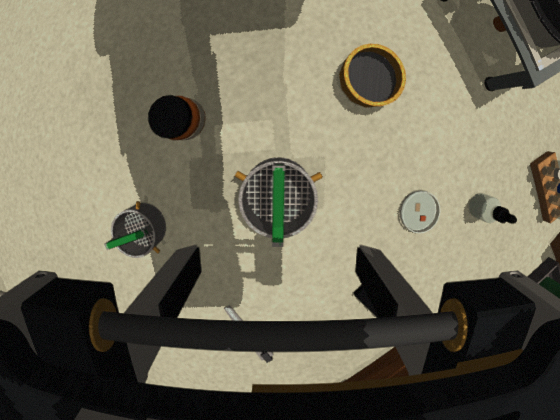

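The basket bar sits at (278,205) between the fingers. Two lugs are at (240,177) and (318,177), so the third (basket +x) points image-down, along tool −x.

Emit:
carry_out:
  plan:
    - [[0,0,30,0,0,0.019,94],[0,0,30,0,0,0,94],[0,0,30,0,0,0,94],[0,0,25,0,0,0,94],[0,0,12,0,0,0,94],[0,0,7,0,0,0,94],[0,0,0,0,0,0,94]]

```text
time_s: 3.72
ee_pos: [0.5161, -0.3, 0.0692]
eef_rot: [-3.141, -0.001, 2.462]
force: [-0.2, -0.6, 0.4]
grip_width: 0.0941
grip_force: 0.0
```

Emit:
carry_out:
  plan:
    - [[0,0,0,0,0,0,0],[0,0,0,0,0,0,0],[0,0,0,0,0,0,0],[0,0,0,0,0,0,0],[0,0,0,0,0,0,0],[0,0,0,0,0,0,0],[0,0,0,0,0,0,0],[0,0,0,0,0,0,0],[0,0,0,0,0,0,0],[0,0,0,0,0,0,0],[0,0,0,0,0,0,0],[0,0,0,0,0,0,0]]
  squeeze: 30

```text
time_s: 4.72
ee_pos: [0.5164, -0.3, 0.0698]
eef_rot: [-3.142, -0.0, 2.464]
force: [0.2, 0.8, 0.2]
grip_width: 0.0177
grip_force: 0.0
```

Emit:
carry_out:
  plan:
    - [[0,0,0,0,0,0,0],[0,0,0,0,0,0,0],[0,0,0,0,0,0,0],[0,0,0,0,0,0,0],[0,0,-10,0,0,0,0],[0,0,-25,0,0,0,0],[0,0,-35,0,0,0,0],[0,0,-35,0,0,0,0],[0,0,-35,0,0,0,0],[0,0,-35,0,0,0,0],[0,0,-35,0,0,0,0],[0,0,-25,0,0,0,0],[0,0,-15,0,0,0,0],[0,0,0,0,0,0,0],[0,0,0,0,0,0,0]]

```text
time_s: 5.97
ee_pos: [0.5164, -0.3, 0.3202]
eef_rot: [3.142, 0.001, 2.464]
force: [0.2, 0.1, -1.3]
grip_width: 0.0003
grip_force: 0.0
```

```bash
python3 - <<'E'
from h import *
w=optics.camera("wrist");np.save("w4.npy",w,allow_pickle=True);save(w,"w4")
o=telemetry.get_obs();print(o["ee_pos"],o["eef_rot"],o["qpos"],o["force"],o["grip_width"],o["grip_force"])
E
```

```text
[ 0.51614337 -0.29984433  0.31892296] [-3.14148900e+00 -1.16290487e-03  2.46378174e+00] [-5.87635346e-01  3.53387273e-01  1.11653877e+00  1.50234691e-06
  1.67283412e+00 -1.48062066e+00] [-0.09682933 -0.43116105  0.15129831] 0.0005432575239209229 0.0
```

View pics/w4.png

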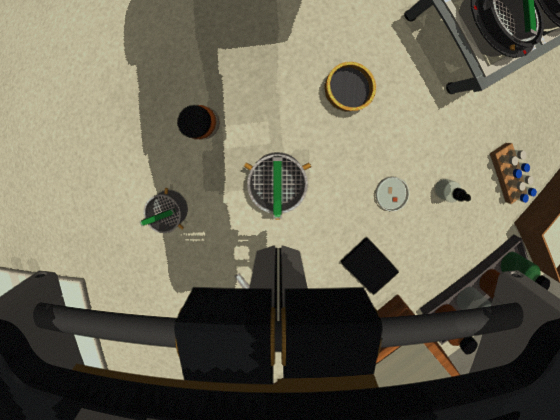

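The view shows the basket still standing at (277,185) and the gripper shut on nothing. I'll triangulate the bar ends from two wrist heights.

```bash
python3 - <<'E'
from h import *
R=[]
for k,box in((3,(240,130,320,260)),(4,(250,130,310,240))):
    w=np.load(f"w{k}.npy",allow_pickle=True).item();h=cv2.cvtColor(np.array(w["pixels"]),cv2.COLOR_RGB2HSV);m=cv2.inRange(h,(50,120,40),(80,255,255));x0,y0,x1,y1=box
    p=(cv2.findNonZero(m[y0:y1,x0:x1])+np.array([x0,y0]))[:,0];b=p[:,1].min(),p[:,1].max()+1
    e=[(p[abs(p[:,1]-b[0])<4,0].mean()+.5,b[0]),(p[abs(p[:,1]-b[1])<4,0].mean()+.5,b[1])];print(k,w["origin"],w["rotation"],e)
    R.append([ray(w,*q,True) for q in e]); print([plane(w,*q,.094,True).round(4) for q in e])
for i in(0,1): print(tri([R[0][i],R[1][i]]))
C={}
for n,box in (("scene",(150,230,240,320)),("side",(285,255,335,310))):
    c=optics.camera(n);im=np.array(c["pixels"]);hsv=cv2.cvtColor(im,cv2.COLOR_RGB2HSV);m=cv2.inRange(hsv,(50,120,40),(80,255,255));x0,y0,x1,y1=box
    p=cv2.findNonZero(m[y0:y1,x0:x1])+np.array([x0,y0]);r=cv2.minAreaRect(p.astype(np.float32));print(n,r);C[n]=ray(c,*r[0])
print(tri(list(C.values())))
E
```

```text
3 [ 0.45773546 -0.25522554  0.41633887] [ 2.88900238e+00 -4.82145248e-04  9.06500070e-01] [(np.float64(278.71875), np.int64(168)), (np.float64(278.0), np.int64(242))]
[array([ 0.4841, -0.2746,  0.094 ]), array([ 0.5445, -0.3227,  0.094 ])]
4 [ 0.45885303 -0.25344813  0.53299301] [ 2.88725485e+00 -7.14984444e-04  8.92444279e-01] [(np.float64(277.25), np.int64(161)), (np.float64(277.3333333333333), np.int64(217))]
[array([ 0.4864, -0.2762,  0.094 ]), array([ 0.5471, -0.3251,  0.094 ])]
[ 0.49486283 -0.28286715 -0.03938133]
[ 0.55594667 -0.33196022  0.05080219]
scene ((194.8846435546875, 266.57696533203125), (29.148162841796875, 5.82963228225708), 82.87498474121094)
side ((310.5368957519531, 273.09429931640625), (27.160722732543945, 2.9876792430877686), 5.19442892074585)
[ 0.5158438  -0.30034039  0.08759496]
```

The basket hasn't moved at all, so I probably lifted before the fingers had finished closing. I'll retry and confirm grip force before lifting.

Emit:
carry_out:
  plan:
    - [[0,0,30,0,0,0,94],[0,0,30,0,0,0,94],[0,0,30,0,0,0,94],[0,0,10,0,0,0,94],[0,0,0,0,0,0,94],[0,0,0,0,0,0,94],[0,0,0,0,0,0,94],[0,0,0,0,0,0,94],[0,0,0,0,0,0,60],[0,0,0,0,0,0,60],[0,0,0,0,0,0,60]]

```text
time_s: 7.03
ee_pos: [0.5165, -0.3001, 0.2203]
eef_rot: [3.142, 0.001, 2.464]
force: [-0.1, -0.2, -0.2]
grip_width: 0.0599
grip_force: 0.0
```

```bash
python3 - <<'E'
from h import *
o=telemetry.get_obs();print(o["ee_pos"],o["eef_rot"],o["grip_width"])
E
```

```text
[ 0.51649372 -0.30005402  0.22029803] [3.14152862e+00 6.34035489e-04 2.46381612e+00] 0.05989201464077224
```

Emit:
carry_out:
  plan:
    - [[0,0,30,0,0,0,60],[0,0,35,0,0,0,60],[0,0,35,0,0,0,60],[0,0,30,0,0,0,60],[0,0,15,0,0,0,60],[0,0,6,0,0,0,60],[0,0,0,0,0,0,20],[0,0,0,0,0,0,0],[0,0,0,0,0,0,0],[0,0,0,0,0,0,0],[0,0,0,0,0,0,0],[0,0,0,0,0,0,0],[0,0,0,0,0,0,0],[0,0,0,0,0,0,0],[0,0,0,0,0,0,0],[0,0,0,0,0,0,0]]
  squeeze: 30

```text
time_s: 8.37
ee_pos: [0.5164, -0.3, 0.0689]
eef_rot: [-3.142, 0.0, 2.464]
force: [0.6, -0.1, 0.3]
grip_width: 0.0006
grip_force: 0.0
```

```bash
python3 - <<'E'
from h import *
o=telemetry.get_obs();print(o["ee_pos"],o["force"],o["grip_width"],o["grip_force"])
a=np.array(optics.camera("scene")["pixels"])[200:340,110:290];b=np.array(optics.camera("side")["pixels"])[220:340,240:400];w=np.array(optics.camera("wrist")["pixels"])
im=np.zeros((560,800,3),np.uint8);im[:280,:360]=cv2.resize(a,(360,280));im[:240,370:690]=cv2.resize(b,(320,240));im[290:560,:480]=cv2.resize(w,(480,360))[90:]
cv2.imwrite("pics/g.png",im[:,:,::-1])
E
```

```text
[ 0.51639361 -0.30001693  0.06888259] [ 0.58756165 -0.08284711  0.3400719 ] 0.0005865362102878493 0.0
```

View pics/g.png

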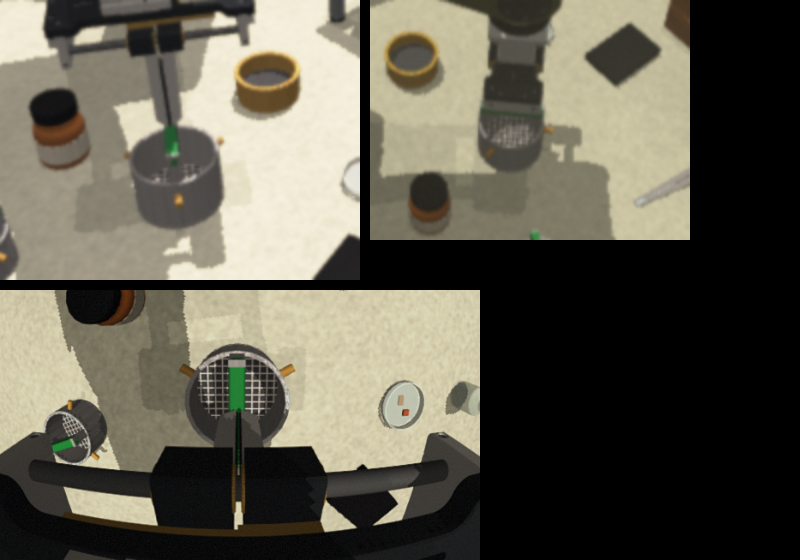

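The wrist crop shows the closed tips covering the near half of the bar, so they appear to sit on top of it although the reported TCP is at 69 mm. I'll check the tip height in the scene view.

```bash
python3 - <<'E'
from h import *
a=optics.camera("scene");im=np.array(a["pixels"])
c=cv2.resize(im[225:300,160:235],(600,600),interpolation=cv2.INTER_NEAREST);cv2.imwrite("pics/tip.png",c[:,:,::-1])
for v in range(248,290,4):
    o,d=ray(a,195,v)
    t=((np.array([.5164,-.300])-o[:2])@d[:2])/(d[:2]@d[:2]);print(v,(o+t*d).round(4))
E
```

```text
248 [ 0.5181 -0.2976  0.1307]
252 [ 0.5175 -0.2985  0.1212]
256 [ 0.5168 -0.2995  0.1116]
260 [ 0.5161 -0.3004  0.1018]
264 [ 0.5154 -0.3014  0.0919]
268 [ 0.5147 -0.3023  0.0819]
272 [ 0.514  -0.3033  0.0718]
276 [ 0.5133 -0.3043  0.0616]
280 [ 0.5126 -0.3053  0.0512]
284 [ 0.5119 -0.3064  0.0407]
288 [ 0.5112 -0.3074  0.03  ]
```

View pics/tip.png

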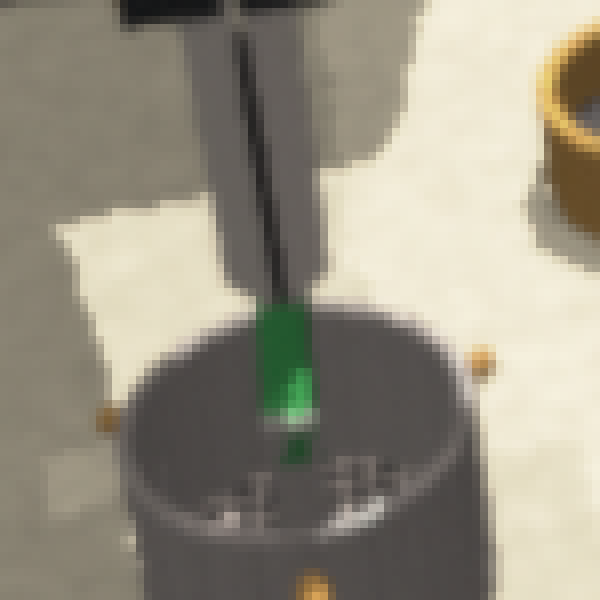

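The tip ends at scene pixel (195,263), about z = 0.095 m, just above the bar. The fingers really sit about 26 mm higher than reported, so I'll open and go down by that amount, watching the force.

Emit:
carry_out:
  plan:
    - [[0,0,-4,0,0,0,40],[0,0,0,0,0,0,40],[0,0,0,0,0,0,40],[0,0,0,0,0,0,40],[0,0,0,0,0,0,40],[0,0,0,0,0,0,40],[0,0,6,0,0,0,40],[0,0,6,0,0,0,40],[0,0,6,0,0,0,40],[0,0,6,0,0,0,40],[0,0,6,0,0,0,40],[0,0,0,0,0,0,40]]

```text
time_s: 9.57
ee_pos: [0.5158, -0.2996, 0.0412]
eef_rot: [-3.141, -0.002, 2.464]
force: [0.1, -0.2, 0.2]
grip_width: 0.0398
grip_force: 0.0
```

Emit:
carry_out:
  plan:
    - [[0,0,0,0,0,0,0],[0,0,0,0,0,0,0],[0,0,0,0,0,0,0],[0,0,0,0,0,0,0],[0,0,0,0,0,0,0],[0,0,0,0,0,0,0],[0,0,0,0,0,0,0],[0,0,0,0,0,0,0],[0,0,0,0,0,0,0]]

```text
time_s: 10.32
ee_pos: [0.5164, -0.3002, 0.043]
eef_rot: [-3.141, 0.0, 2.464]
force: [-1.0, -1.4, 0.9]
grip_width: 0.0117
grip_force: 30.0
```

Gripped: width 11.7 mm, force 30 N. Next I lift, turn +0.27 rad and carry the basket to just short of the funnel for a look.

Emit:
carry_out:
  plan:
    - [[0,0,-10,0,0,0,0],[0,0,-25,0,0,0,0],[0,0,-33,0,0,-0.04,0],[0,0,-33,0,0,-0.06,0],[0,0,-33,0,0,-0.06,0],[0,0,-33,0,0,-0.06,0],[0,0,-33,0,0,-0.05,0],[0,0,-25,0,0,0,0],[0,0,-10,0,0,0,0],[0,0,0,0,0,0,0]]

```text
time_s: 11.15
ee_pos: [0.5168, -0.3001, 0.2801]
eef_rot: [-3.141, 0.004, 2.734]
force: [0.2, 0.1, -3.7]
grip_width: 0.0117
grip_force: 30.0
```

Emit:
carry_out:
  plan:
    - [[6.9,17.1,0,0,0,0,0],[13.8,34.2,0,0,0,0,0],[13.8,34.2,0,0,0,0,0],[13.8,34.2,0,0,0,0,0],[13.8,34.2,0,0,0,0,0],[13.8,34.2,0,0,0,0,0],[13.8,34.2,0,0,0,0,0],[13.8,34.2,0,0,0,0,0],[13.8,34.2,0,0,0,0,0],[13.8,34.2,0,0,0,0,0],[13.8,34.2,0,0,0,0,0],[6.9,17.1,0,0,0,0,0],[0,0,0,0,0,0,0],[0,0,0,0,0,0,0],[0,0,0,0,0,0,0]]

```text
time_s: 12.4
ee_pos: [0.5259, 0.1049, 0.2765]
eef_rot: [-3.14, -0.002, 2.733]
force: [-0.3, -0.7, -2.7]
grip_width: 0.0117
grip_force: 30.0
```

```bash
python3 - <<'E'
from h import *
w=optics.camera("wrist");np.save("w5.npy",w,allow_pickle=True);save(w,"w5")
o=telemetry.get_obs();print(o["ee_pos"],o["eef_rot"],o["force"],o["grip_width"],o["grip_force"])
im=np.array(w["pixels"]);h=cv2.cvtColor(im,cv2.COLOR_RGB2HSV)
m=cv2.inRange(h,(0,140,60),(8,255,255))|cv2.inRange(h,(172,140,60),(180,255,255))
n,_,s,ce=cv2.connectedComponentsWithStats(m)
for i in range(1,n):
    p=plane(w,*ce[i],.145,True)
    if s[i,4]>3 and np.hypot(p[0]-.53,p[1]-.29)<.09: print(s[i,4],ce[i].round(1),p.round(4))
E
```

```text
[0.52601508 0.10461614 0.2768727 ] [-3.14063203e+00 -1.26516090e-03  2.73275292e+00] [-0.55470957  0.09244714 -4.03194854] 0.012017947692810877 29.999169409275055
28 [388.6 114.9] [0.4827 0.2552 0.145 ]
5 [468.6 122.8] [0.5239 0.3514 0.145 ]
21 [426.  195.2] [0.584  0.2671 0.145 ]
```

View pics/w5.png

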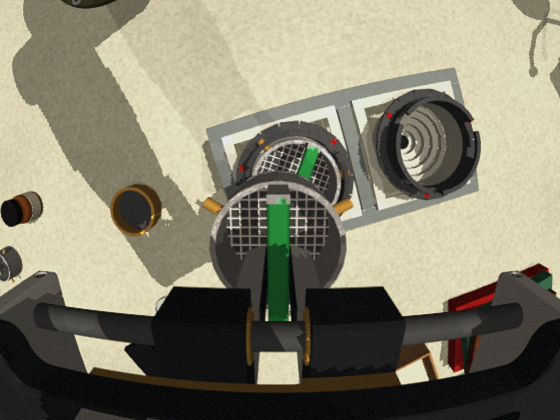

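Basket held straight: bar at x≈279, lugs at (208,207) and (345,207). The empty ring is at (428,143) with red marks at (389,115), (469,123) and (426,195), and its gaps are visible near the marks.

```bash
python3 - <<'E'
from h import *
w2,w5=[np.load(f"w{i}.npy",allow_pickle=True).item() for i in(2,5)]
A=[(220,103.7),(256.2,24.6),(310.2,92.7)];B=[(388.6,114.9),(468.6,122.8),(426,195.2)]
P=np.array([tri([ray(w2,*a,True),ray(w5,*b,True)]) for a,b in zip(A,B)]);print(P.round(4))
for Q in (P[:,:2],np.array([plane(w5,*b,.145,True)[:2] for b in B]),np.array([plane(w2,*a,.145,True)[:2] for a in A])):
    c=np.linalg.solve(np.c_[2*Q,np.ones(3)],(Q**2).sum(1))[:2];d=Q-c;t=np.degrees(np.arctan2(d[:,1],d[:,0]));print(c.round(4),np.hypot(*d.T)[0].round(4),t.round(1),np.mean((t+143.5+60)%120-60)-143.5+120)
o=telemetry.get_obs();print(o["ee_pos"],o["eef_rot"])
E
python3 - <<'E'
import cv2
im=cv2.imread("pics/w5.png")[75:210,360:500];cv2.imwrite("pics/ring.png",cv2.resize(im,None,fx=4,fy=4,interpolation=cv2.INTER_CUBIC))
E
```

```text
[[0.4826 0.2557 0.1438]
 [0.5233 0.3482 0.1496]
 [0.5845 0.2678 0.1432]]
[0.5302 0.29  ] 0.0587 [-144.3   96.8  -22.2] -23.227186806338068
[0.5297 0.2919] 0.0597 [-142.    95.5  -24.6] -23.70072524895528
[0.53  0.291] 0.059 [-143.4   96.6  -23.2] -23.31883700434267
[0.52601508 0.10461614 0.2768727 ] [-3.14063203e+00 -1.26516090e-03  2.73275292e+00]
```

View pics/ring.png

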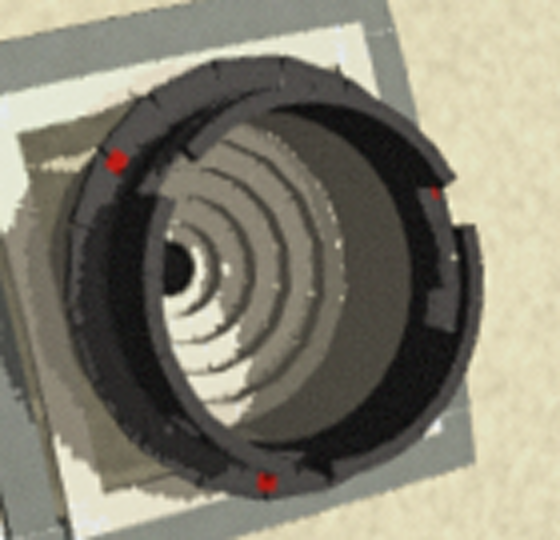

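Emit:
carry_out:
  plan:
    - [[5.85,14.35,0,0,0,0,0],[11.7,28.7,0,0,0,0,0],[11.7,28.7,0,0,0,0,0],[11.7,28.7,0,0,0,0,0],[11.7,28.7,0,0,0,0,0],[11.7,28.7,0,0,0,0,0],[5.85,14.35,0,0,0,0,0],[0,0,0,0,0,0,0],[0,0,0,0,0,0,0],[0,0,15,0,0,0,0],[0,0,20,0,0,0,0],[0,0,10,0,0,0,0],[0,0,0,0,0,0,0],[0,0,0,0,0,0,0]]

```text
time_s: 13.62
ee_pos: [0.5303, 0.2904, 0.2332]
eef_rot: [-3.141, -0.0, 2.733]
force: [0.7, -0.6, -2.5]
grip_width: 0.0118
grip_force: 30.0
```

```bash
python3 - <<'E'
from h import *
o=telemetry.get_obs();print(o["time_s"],o["ee_pos"],o["eef_rot"],o["force"],o["moment"])
I=[np.array(optics.camera(n)["pixels"]) for n in("side","scene","wrist")]
im=np.zeros((600,800,3),np.uint8)
im[:300,:400]=cv2.resize(I[0][80:230,130:330],(400,300));im[:300,400:]=cv2.resize(I[1][60:210,260:460],(400,300));im[300:,:400]=cv2.resize(I[2],(400,300))
cv2.imwrite("pics/a.png",im[:,:,::-1])
E
```

```text
13.6167 [0.53033816 0.29044863 0.2332051 ] [-3.14125955e+00 -1.17696743e-04  2.73257636e+00] [ 0.70778088 -0.63102005 -2.45380914] [ 0.03354079 -0.09504393  0.02995273]
```

View pics/a.png

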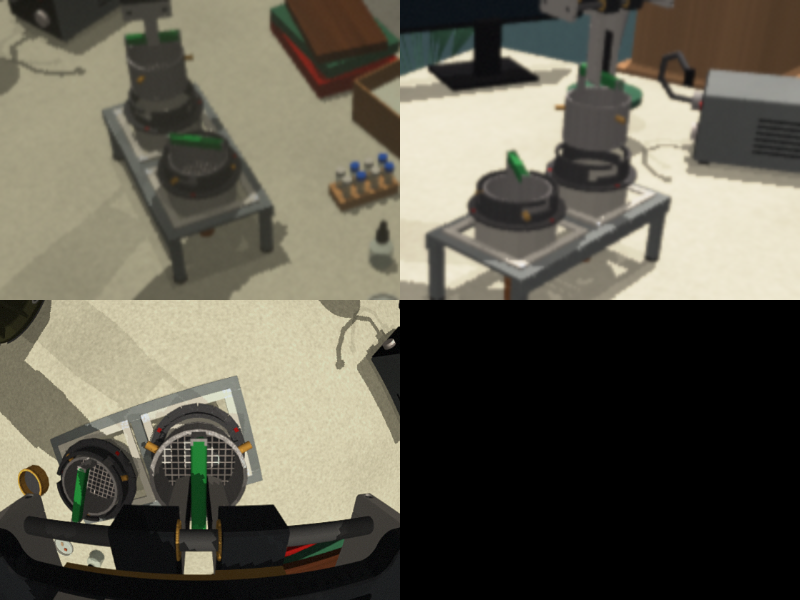

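The views show the basket centred over the empty ring. From here I work by feel only: that was picture 11, one over the limit of 10, and I won't view any more.

Emit:
carry_out:
  plan:
    - [[0,0,8,0,0,0,0],[0,0,8,0,0,0,0],[0,0,6,0,0,0,0],[0,0,5,0,0,0,0],[0,0,5,0,0,0,0],[0,0,5,0,0,0,0],[0,0,5,0,0,0,0],[0,0,4,0,0,0,0],[0,0,0,0,0,0,0],[0,0,0,0,0,0,0]]

```text
time_s: 14.6
ee_pos: [0.5301, 0.2915, 0.1868]
eef_rot: [-3.141, -0.0, 2.734]
force: [-0.2, -0.3, -3.3]
grip_width: 0.0115
grip_force: 30.0
```

Free so far; now down gently, 2 mm at a time.

Emit:
carry_out:
  plan:
    - [[0,0,2,0,0,0,0],[0,0,2,0,0,0,0],[0,0,2,0,0,0,0],[0,0,2,0,0,0,0],[0,0,2,0,0,0,0],[0,0,2,0,0,0,0],[0,0,2,0,0,0,0],[0,0,0,0,0,0,0]]

```text
time_s: 15.27
ee_pos: [0.53, 0.2914, 0.1723]
eef_rot: [-3.141, -0.0, 2.734]
force: [0.1, -0.9, -2.7]
grip_width: 0.0119
grip_force: 30.0
```

```bash
python3 -c "
from h import *
o=telemetry.get_obs();print(o['ee_pos'],o['eef_rot'],o['force'],o['moment'])"
```

```text
[0.52995522 0.29140066 0.17232705] [-3.14111778e+00 -4.28016918e-04  2.73377810e+00] [ 0.12334404 -0.90748891 -2.704993  ] [ 0.09036539 -0.06411787  0.01927724]
```

Emit:
carry_out:
  plan:
    - [[0,0,2,0,0,0,0],[0,0,2,0,0,0,0],[0,0,2,0,0,0,0],[0,0,2,0,0,0,0],[0,0,0,0,0,0,0]]

```text
time_s: 15.68
ee_pos: [0.5299, 0.2914, 0.1643]
eef_rot: [-3.141, -0.0, 2.734]
force: [-0.5, 0.3, -4.3]
grip_width: 0.0115
grip_force: 30.0
```

Emit:
carry_out:
  plan:
    - [[0,0,1,0,0,0,0],[0,0,1,0,0,0,0],[0,0,1,0,0,0,0],[0,0,0,0,0,0,0]]

```text
time_s: 16.02
ee_pos: [0.53, 0.2914, 0.1616]
eef_rot: [-3.141, -0.0, 2.734]
force: [-0.3, 0.2, -3.7]
grip_width: 0.0118
grip_force: 30.0
```

Emit:
carry_out:
  plan:
    - [[0,0,1,0,0,0,0],[0,0,1,0,0,0,0],[0,0,0.5,0,0,0,0],[0,0,0,0,0,0,0]]

```text
time_s: 16.35
ee_pos: [0.53, 0.2914, 0.1592]
eef_rot: [-3.141, -0.0, 2.734]
force: [0.4, -0.4, -3.4]
grip_width: 0.0119
grip_force: 30.0
```

Emit:
carry_out:
  plan:
    - [[0,0,0.7,0,0,0,0],[0,0,0.7,0,0,0,0],[0,0,0,0,0,0,0]]

```text
time_s: 16.6
ee_pos: [0.5302, 0.2915, 0.1586]
eef_rot: [3.141, 0.001, 2.734]
force: [-1.4, -2.1, 2.3]
grip_width: 0.0117
grip_force: 30.0
```

Emit:
carry_out:
  plan:
    - [[0,0,0.7,0,0,0,0],[0,0,0.7,0,0,0,0],[0,0,0,0,0,0,0]]

```text
time_s: 16.85
ee_pos: [0.5304, 0.2916, 0.1583]
eef_rot: [3.14, 0.001, 2.734]
force: [-4.8, -3.6, 12.3]
grip_width: 0.0118
grip_force: 30.0
```

The ledge is felt at TCP z ≈ 0.1587. I'll ease off to a light touch and twist clockwise (tool +z).

Emit:
carry_out:
  plan:
    - [[0,0,-1.2,0,0,0,0],[0,0,0,0,0,0.03,0],[0,0,0,0,0,0.04,0],[0,0,0,0,0,0.04,0],[0,0,0,0,0,0.04,0],[0,0,0,0,0,0,0]]

```text
time_s: 17.35
ee_pos: [0.5305, 0.2918, 0.1585]
eef_rot: [3.14, 0.001, 2.582]
force: [1.1, 0.1, 5.9]
grip_width: 0.0118
grip_force: 30.0
```

```bash
python3 -c "
from h import *
o=telemetry.get_obs();print(o['ee_pos'],o['eef_rot'],o['force'],o['moment'])"
```

```text
[0.53048644 0.29179649 0.15848031] [3.13999290e+00 8.18338233e-04 2.58206967e+00] [1.05929467 0.09720803 5.884856  ] [ 0.26489101 -0.01830621  0.06876298]
```

Emit:
carry_out:
  plan:
    - [[0,0,0,0,0,0.05,0],[0,0,0,0,0,0.05,0],[0,0,0,0,0,0.05,0],[0,0,0,0,0,0.05,0],[0,0,0,0,0,0.05,0],[0,0,0,0,0,0.05,0],[0,0,0,0,0,0.05,0],[0,0,0,0,0,0,0]]

```text
time_s: 18.02
ee_pos: [0.5304, 0.2918, 0.1583]
eef_rot: [3.14, 0.0, 2.233]
force: [-0.7, 1.4, 5.0]
grip_width: 0.0112
grip_force: 30.0
```

```bash
python3 -c "
from h import *
o=telemetry.get_obs();print(o['ee_pos'],o['eef_rot'],o['force'],o['moment'])"
```

```text
[0.53039299 0.29181325 0.15826183] [3.14011328e+00 6.12704989e-05 2.23283991e+00] [-0.67569473  1.35029901  5.00233528] [ 0.31917496 -0.15096068 -0.10610373]
```

Emit:
carry_out:
  plan:
    - [[0,0,0,0,0,0.025,0],[0,0,0.3,0,0,0.025,0],[0,0,0.3,0,0,0.025,0],[0,0,0.3,0,0,0.02,0],[0,0,0,0,0,0,0]]

```text
time_s: 18.43
ee_pos: [0.5299, 0.2912, 0.1561]
eef_rot: [-3.14, 0.0, 2.138]
force: [0.7, -1.1, -2.8]
grip_width: 0.0116
grip_force: 30.0
```

```bash
python3 -c "
from h import *
o=telemetry.get_obs();print(o['ee_pos'],o['eef_rot'],o['force'],o['moment'])"
```

```text
[0.52989136 0.29122042 0.1561053 ] [-3.14040189e+00  2.77237459e-06  2.13775451e+00] [ 0.65230834 -1.05808476 -2.80152696] [-0.02868365 -0.34895203 -0.05502749]
```

The force has vanished and z is below the ledge, so the lugs are over the notches. Lowering in gently.

Emit:
carry_out:
  plan:
    - [[0,0,0.8,0,0,0.012,0],[0,0,0.8,0,0,0,0],[0,0,0.8,0,0,0,0],[0,0,0.6,0,0,0,0],[0,0,0,0,0,0,0]]

```text
time_s: 18.85
ee_pos: [0.53, 0.2914, 0.1536]
eef_rot: [-3.141, -0.0, 2.127]
force: [0.7, -0.3, -3.1]
grip_width: 0.012
grip_force: 30.0
```

Emit:
carry_out:
  plan:
    - [[0,0,0.6,0,0,0,0],[0,0,0.6,0,0,0,0],[0,0,0,0,0,0,0]]

```text
time_s: 19.1
ee_pos: [0.5301, 0.2915, 0.1527]
eef_rot: [3.141, 0.0, 2.127]
force: [-0.2, -0.9, -1.8]
grip_width: 0.0116
grip_force: 30.0
```

```bash
python3 -c "
from h import *
o=telemetry.get_obs();print(o['ee_pos'],o['eef_rot'],o['force'],o['moment'])"
```

```text
[0.53011634 0.29146311 0.15273172] [3.14144916e+00 5.24565780e-05 2.12684450e+00] [-0.19506781 -0.87617404 -1.81203312] [-0.06505189 -0.24642486 -0.01925346]
```

Emit:
carry_out:
  plan:
    - [[0,0,0.5,0,0,0,0],[0,0,0,0,0,0,0]]

```text
time_s: 19.27
ee_pos: [0.5302, 0.2915, 0.1526]
eef_rot: [3.141, 0.0, 2.127]
force: [-0.3, -1.4, 2.4]
grip_width: 0.0118
grip_force: 30.0
```

Emit:
carry_out:
  plan:
    - [[0,0,-0.5,0,0,0,16],[0,0,0,0,0,0,30],[0,0,0,0,0,0,40],[0,0,0,0,0,0,40],[0,0,0,0,0,0,40],[0,0,0,0,0,0,40],[0,0,0,0,0,0,40],[0,0,-10,0,0,0,40],[0,0,-15,0,0,0,40],[0,0,-25,0,0,0,40],[0,0,-30,0,0,0,40],[0,0,-30,0,0,0,40],[0,0,-30,0,0,0,40],[0,0,0,0,0,0,40],[0,0,0,0,0,0,40]]

```text
time_s: 20.52
ee_pos: [0.5304, 0.2916, 0.2947]
eef_rot: [3.138, 0.0, 2.127]
force: [0.3, -0.6, -0.1]
grip_width: 0.0398
grip_force: 0.0
```

```bash
python3 - <<'E'
from h import *
w=optics.camera("wrist");o=telemetry.get_obs();print(o["time_s"],o["ee_pos"],o["force"],o["grip_width"])
h=cv2.cvtColor(np.array(w["pixels"]),cv2.COLOR_RGB2HSV);m=cv2.inRange(h,(50,120,40),(80,255,255))
n,l,s,ce=cv2.connectedComponentsWithStats(m)
for i in range(1,n):
    if s[i,4]>100:
        ys,xs=np.where(l==i);P=np.array([plane(w,u,v,.204,True)[:2] for u,v in zip(xs,ys)]).astype(np.float32)*1000
        print(s[i].tolist(),ce[i].round(1),cv2.minAreaRect(P))
r=cv2.inRange(h,(0,140,60),(8,255,255))|cv2.inRange(h,(172,140,60),(180,255,255))
n,_,s,ce=cv2.connectedComponentsWithStats(r)
for i in range(1,n):
    p=plane(w,*ce[i],.145,True)
    if s[i,4]>3 and np.hypot(p[0]-.53,p[1]-.291)<.08: print("red",p.round(4),np.degrees(np.arctan2(p[1]-.291,p[0]-.53)))
R=[]
for n in("scene","side"):
    c=optics.camera(n);hh=cv2.cvtColor(np.array(c["pixels"]),cv2.COLOR_RGB2HSV);mm=cv2.inRange(hh,(50,120,40),(80,255,255))
    k,l,s,ce=cv2.connectedComponentsWithStats(mm);print(n,[(s[i,4],ce[i].round(1).tolist()) for i in range(1,k) if s[i,4]>25])
E
```

```text
20.5667 [0.53003173 0.29143988 0.29287254] [ 0.58082837 -0.79017882  0.23561326] 0.04002485664100367
[271, 170, 13, 81, 875] [276.8 210.3] ((529.3842163085938, 292.4660949707031), (11.767264366149902, 79.30601501464844), 31.53911590576172)
[488, 181, 45, 58, 404] [513.3 204.7] ((754.4361572265625, 437.9326477050781), (83.76982116699219, 21.917211532592773), 74.16304779052734)
red [0.5228 0.3497 0.145 ] 97.00164449880349
red [0.483  0.2557 0.145 ] -143.08706712934847
red [0.5842 0.2678 0.145 ] -23.18412285428903
scene [(np.int32(27), [356.8, 125.7]), (np.int32(49), [317.9, 142.4]), (np.int32(173), [91.5, 309.3])]
side [(np.int32(167), [54.5, 8.1]), (np.int32(42), [208.7, 118.4]), (np.int32(35), [230.2, 149.5]), (np.int32(59), [324.8, 346.6])]
```

The bar lies 35.3° (0.616 rad) clockwise of the gaps and is centred in the ring. The ring itself hasn't turned, so the basket is locked and free of the gripper.

```bash
python3 -c "
from station import ctrl
print(ctrl.hand_in())"
```

```text
the job is handed in; nothing more can be done
None
```

The larger basket hangs in the empty funnel's ring, turned 0.616 rad clockwise with its lugs about 6 mm below ledge height in the notches, released and handed in at about 20.6 s; two grasps first closed on air because the fingertips sat about 26 mm higher than reported, and I viewed 11 pictures, one over the limit of 10.

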